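# Pack the pan and clip the green checked-marker on the carton

### The job

Set the small black pan down upright on the bottom of the open carton without dropping or slamming it, and let go of it. Then take the green spring clip off its rail and clip it well down onto the top edge of the carton's leaning flap, over the green mark and in line with the flap, to show that the carton has been checked. Leave the red clip on its rail and the tub and tape roll where they stand.

Things in the scene. Friction and masses are not known exactly. Their poses are not given: they have to be found in the camera images.
- pan: small round black pan with a steel bow handle, 110 mm across at the rim, 92 mm at the foot, 38 mm high, 300 g, open; the handle across its top is a round bar 10 mm thick along the pan's x, whose straight part is 72 mm long with its centre line 66 mm above the underside. Origin: centre of the underside; z up.
- carton: fixed open cardboard carton, 200 x 200 mm outside, walls 75 mm high and 6 mm thick. Origin: centre of the underside, z up. Three flaps are folded down outside (their outer faces 108 mm from the middle); the flap on its +y side stands up, leaning outwards.
- carton_in (a point): centre of the carton's inner floor, 6 mm above its underside, axes as the carton's; the inside is 188 x 188 mm.
- carton_flap: the carton's leaning flap: a fixed board 190 mm long, 6 mm thick, 80 mm high, leaning outwards 35 degrees from vertical. Origin: middle of its top edge (mid thickness); x along the edge, y square to the board (outwards and down), z along the board, up and outwards. A green mark covers the middle of the edge (x -30 to 30 mm), 30 mm deep.
- clip_rail: fixed rail where clips are parked: an upright plate 180 mm long (x), 6 mm thick (y), top edge 70 mm above the table, on a foot 200 x 70 x 8 mm. Origin: centre of the underside.
- green_clip: green sprung clamp like a large clothes-peg, 84 mm tall, 24 mm wide (x), 48 mm over its handles (y), 70 g, parked upright on the rail plate. The frame is that of its -y half. Origin: midway between the jaw tips; z from jaws to handles; jaws open along y. Jaws 6 mm apart on the rail, tips flared; hinge axis along x at z = 38 mm; an edge can enter to z = 34 mm at most.
- green_clip_grip (a point): point midway between the round grips of the green clip's handles, at z = 80 mm of the clip (frame of its -y half). The grips are rubber rods 8 mm thick, 24 mm long (x), at y = +-20 mm. Squeezing them together along y (about 7 N, to a stop at about 31 mm over all) opens the jaws; letting go closes them.
- green_clip_jaw (a joint): hinge of the green clip's +y half, rad: 0 when the jaws hold a 6 mm board, grows as the handles are squeezed, 0.4 fully open (tips about 21 mm apart), -0.1 shut on nothing.
- red_clip: red clip of the same form and frame, parked on the same rail; leave it alone.
- tub: clear round plastic tub, 72 mm across, 110 mm tall, standing; leave it alone. Origin: centre of the underside.
- tape_roll: orange roll of tape lying flat, 96 mm across, 45 mm high; leave it alone. Origin: centre of the underside.

How it is judged:
On the way, in this order (a step that is already met when the one before it is completed fails the run):
1. the pan stands upright on the carton's floor, let go (x of pan in the frame of carton_in between -0.05 and 0.05 m and y of pan in the frame of carton_in between -0.05 and 0.05 m and z of pan in the frame of carton_in between -0.004 and 0.006 m and angle between pan's own z axis and vertical below 0.1 rad and linear speed of pan below 0.02 m/s and contact force between pan and the fingers below 0.3 N), for 0.2 s.
2. the green clip grips the leaning flap's edge over the green mark, let go (x of green_clip in the frame of carton_flap between -0.025 and 0.025 m and y of green_clip in the frame of carton_flap between -0.006 and 0.006 m and z of green_clip in the frame of carton_flap between -0.04 and -0.01 m and angle between the z axis of green_clip and the z axis of carton_flap, either way round below 0.15 rad and angle between the y axis of green_clip and the y axis of carton_flap, either way round below 0.3 rad and value of joint green_clip_jaw between -0.06 and 0.1 rad and linear speed of green_clip below 0.02 m/s and contact force between green_clip and the fingers below 0.3 N), for 0.2 s.
At the end, for the whole second after the job is handed in: The pan stands upright and still on the carton floor, within 50 mm of its middle along x and y; the green clip, let go and still, grips the leaning flap: within 25 mm of the middle of the edge, the edge 10 to 40 mm inside the jaws, in line with the flap within 0.15 rad (x of pan in the frame of carton_in between -0.05 and 0.05 m and y of pan in the frame of carton_in between -0.05 and 0.05 m and z of pan in the frame of carton_in between -0.004 and 0.006 m and angle between pan's own z axis and vertical below 0.1 rad and linear speed of each of pan, green_clip below 0.02 m/s and x of green_clip in the frame of carton_flap between -0.025 and 0.025 m and y of green_clip in the frame of carton_flap between -0.006 and 0.006 m and z of green_clip in the frame of carton_flap between -0.04 and -0.01 m and angle between the z axis of green_clip and the z axis of carton_flap, either way round below 0.15 rad and angle between the y axis of green_clip and the y axis of carton_flap, either way round below 0.3 rad and value of joint green_clip_jaw between -0.06 and 0.1 rad and angular speed of green_clip below 0.1 rad/s); the robot touches nothing.
It fails at once if the pan is dropped or slammed into the carton (faster than 0.5 m/s when less than 60 mm above its floor) (linear speed of pan above 0.5 m/s and z of pan in the frame of carton_in between -0.01 and 0.06 m and x of pan in the frame of carton_in between -0.09 and 0.09 m and y of pan in the frame of carton_in between -0.09 and 0.09 m).
It fails at once if the red clip is moved more than 10 mm (distance of red_clip from where it was at the start of the episode above 0.01 m).
It fails at once if the tub is moved more than 15 mm (distance of tub from where it was at the start of the episode above 0.015 m).
It fails at once if the tape roll is moved more than 15 mm (distance of tape_roll from where it was at the start of the episode above 0.015 m).
It also fails if it takes over 67 s, if anything falls off the work surface, if the arm or the gripper's body presses on something with over 40 N, if the wrist force passes 120 N, or if a joint passes its speed limit or range.

### The arm

A 7-joint arm with a two-finger parallel gripper is mounted at the origin on the work surface. World frame = base frame: x ahead of the robot, y to its left, z up, the work surface at z = 0. Lengths are in m, angles in rad, forces in N, time in s.
With the tool pointing down it reaches from about 0.425 to 0.925 m from the base axis. Payload 6.8 kg.
Tool frame: the origin (TCP) lies midway between the tips of the shut fingers; the grasp point (between the pads) lies 19 mm behind it (grip_point_offset is the distance from the TCP to the grasp point, in m); y points along the fingers, x is the direction in which the jaws open and shut, and the axes are right-handed (so a half turn about y gives the same grasp; the last joint's range is limited). The gripper opens to 85 mm and grips with 20 to 120 N. Pads are 22 mm wide; open, the fingers measure 114 mm over their backs; the gripper's body (76 mm by 85 mm) begins 54 mm behind the grasp point. The pads swing forward as they close: fully open they stand 13 mm farther back than shut.
Start: joints at [-1.436, 0.477, 0.022, 1.555, -0.011, 1.109, -0.083], TCP at [0.162, 0.655, 0.231] pointing down, gripper open.
Joint ranges: [-2.96, 2.96], [-0.34, 2.1], [-1.41, 1.46], [0.24, 2.44], [-1.37, 4.51], [0.17, 1.92], [-2.96, 2.96]. Speed limits (rad/s): [2.39, 2.39, 3.14, 3.14, 3.14, 3.14, 3.14].

### API

Orientations are given as a unit quaternion [w, x, y, z].
In Python, from station import get_obs, read_camera, hand_in, grip_point_offset gives the robot as it stands.
- The arm moves only by the tool play_rows, never from a script. Its argument "increments" is a list of rows, each a list of 2 entries, a list of its own where there are three numbers: the shift along the tool's x, y, z in m, then the turn, a rotation vector about the tool's x, y, z in degrees. In form: [[[tx, ty, tz], [ax, ay, az]], ...]. A call has 1 to 20 rows; each row shifts and turns the commanded pose from where the row before left it, along the tool's axes as they then stand; what a row does not reach is not made up. A row lasts 1/12 s, in which the tool goes at most 41.7 mm and 7.16 degrees, less where a joint would pass 70% of its speed; a pose out of reach is approached as far as the arm can. A call with a gripper value outside its range is refused whole. "gripper" is the finger opening in m, from 0 to 0.0854, set as the call begins (left out, the last holds). The fingers move at their own pace and stop on an object; "grip_force" is the grip in N (left out, the last holds). Time passes only in rows, so rows that do not move let the fingers close. It gives the time, the measured TCP pose, the force and the opening at its end, in the units of the state.
- get_obs(): the state, without advancing time (a new reading comes with each control period).
- read_camera(name): name is "side" or "top" or "wrist"; returns a dict with "color" (420x560x3 uint8, red, green, blue), "range_z" (420x560 float32, m along the optical axis (not along the pixel's ray), 0 where there is no reading), "intrinsics" (3x3 intrinsics, pixels), "dist_coeffs" ([k1, k2, p1, p2, k3] as OpenCV has them; the pictures are not rectified), "R" (3x3) and "t" (3): a world point X has camera coordinates R X + t; the wrist camera has in their place "hand_eye" (4x4, takes a point from camera to tool coordinates, whose origin is the TCP and whose axes are the tool frame's). Camera axes: x right, y down, z forward; pixel columns grow to the right and rows downward; lengths in m; the calibration is good to about 2 mm. A picture is of the moment at which its call begins: read the wrist's pose just before it.
- hand_in(): hands the job in, once; it reports no verdict.
The state is a dict: "t": time; "q": joint angles; "joint_vel": joint speeds; "joint_torque": joint torques, N m; "eef_pos": TCP position; "tool_rot": TCP orientation; "contact_force": force on the tool from outside, world axes, zero at the start; "torque": the same for the moment, N m; "gripper_width": opening from 0.0 (shut) to 1.0 (fully open).
Only numpy, scipy, OpenCV 4.12 (cv2) and the standard library are available. Lean on these libraries where they do the work, as an engineer would, in place of code of your own. Each camera call takes 0.05 s, during which the arm holds its last target. There are 200 camera calls.

## Working session

There is one attempt and no reset: what is moved stays moved. The work goes in short steps, Python scripts to look and compute and a tool call to move; the robot and the scene stay as the last step left them, time stands still between calls to the robot, and variables do not carry over. Pictures are saved under pics/ and viewed, about 8 in all and at most 12, crops included, and the job is handed in when it is done.

Besides the shell and the picture viewer there is one more tool, called after ">>>" as name(argument=value, ...), one argument or row to a line, values as JSON. play_rows: Moves the arm, as the interface text tells. Its arguments: {"type":"object","properties":{"increments":{"type":"array","items":{"type":"array"}},"gripper":{"type":"number"},"grip_force":{"type":"number"}},"required":["increments"]}

```bash
ls; mkdir -p pics
cat > h.py <<'E'
import numpy as np, cv2
from station import get_obs, read_camera, hand_in, grip_point_offset
from scipy.spatial.transform import Rotation as Ro
def tool(o):
    q=o["tool_rot"]; T=np.eye(4); T[:3,:3]=Ro.from_quat([q[1],q[2],q[3],q[0]]).as_matrix(); T[:3,3]=o["eef_pos"]; return T
def cam(n):
    o=get_obs(); d=read_camera(n)
    if n=="wrist": C=tool(o)@np.array(d["hand_eye"])
    else:
        C=np.eye(4);R=np.array(d["R"]);C[:3,:3]=R.T;C[:3,3]=-R.T@np.array(d["t"])
    d["C"]=C; return d
def cloud(d):
    h,w=d["range_z"].shape; v,u=np.mgrid[0:h,0:w].astype(np.float32)
    p=cv2.undistortPoints(np.stack([u.ravel(),v.ravel()],1)[:,None],np.array(d["intrinsics"]),np.array(d["dist_coeffs"]))[:,0].reshape(h,w,2)
    z=d["range_z"]; P=np.dstack([p*z[...,None],z]); X=P@d["C"][:3,:3].T+d["C"][:3,3]; X[z==0]=np.nan; return X
def save(d,n): cv2.imwrite("pics/"+n,d["color"][...,::-1])
E
python3 - <<'E'
from h import *
o=get_obs();print(o,grip_point_offset)
for n in("top","side"):
    d=cam(n);np.savez(n+".npz",X=cloud(d),c=d["color"]);print(n,d["C"].round(3),(d["range_z"]==0).mean(),d["intrinsics"]); I=d["color"] if n=="top" else np.vstack([I,d["color"]]) if 0 else d["color"]; save(d,n+".png")
E
```

```text
pics
{'t': 0.0, 'q': array([-1.43609541,  0.47782578,  0.02230234,  1.55644484, -0.01152761,
        1.10928382, -0.0831301 ]), 'joint_vel': array([ 0.00104502,  0.00116425,  0.0008016 ,  0.00030906,  0.0004068 ,
       -0.00023048,  0.00062381]), 'joint_torque': array([-4.23626243e-04, -5.96452618e+01,  1.60769664e+00, -2.81183749e+01,
        1.25019587e-02,  9.57153534e-03, -1.38143014e-05]), 'eef_pos': array([0.16212743, 0.65463508, 0.23031055]), 'tool_rot': array([-0.55644248,  0.5572941 ,  0.43528265, -0.43626146]), 'contact_force': array([ 0.08762992, -0.07403934, -0.36371025]), 'torque': array([ 0.0252145 , -0.010629  , -0.02944598]), 'gripper_width': 0.9966945897510398} 0.0187
top [[ 0.004 -0.998  0.065  0.517]
 [-1.    -0.005 -0.015  0.051]
 [ 0.015 -0.065 -0.998  0.891]
 [ 0.     0.     0.     1.   ]] 0.0040391156462585035 [[414.09009749   0.         277.49457435]
 [  0.         414.09009749 213.48539731]
 [  0.           0.           1.        ]]
side [[ 0.999 -0.006  0.037  0.55 ]
 [-0.035 -0.505  0.862 -0.648]
 [ 0.014 -0.863 -0.505  0.52 ]
 [ 0.     0.     0.     1.   ]] 0.0038818027210884352 [[423.23325727   0.         276.1451169 ]
 [  0.         423.23325727 209.82364844]
 [  0.           0.           1.        ]]
```

View pics/top.png

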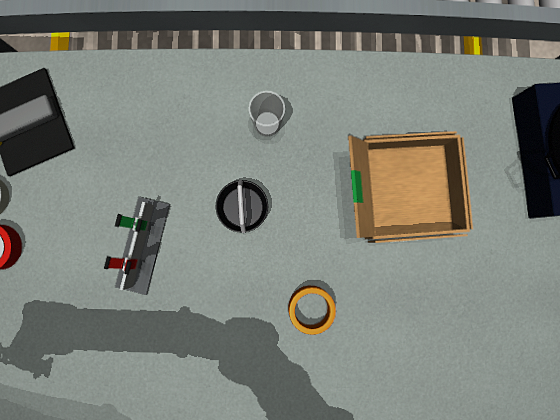

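View pics/side.png

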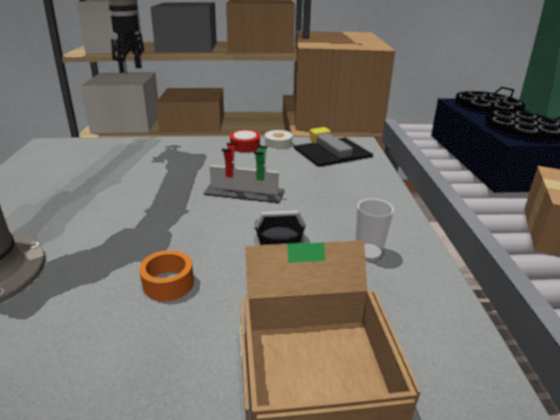

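The top view shows the pan at about (242,206), with its bow running nearly along image rows. The green clip is at (130,222) and the red at (120,263). The carton is at (415,187) with its flap on the left and the green mark at (356,187). The tub is at (267,115) and the tape at (312,310).

Run:
```python
from h import *
for n in("top","side"):
    f=np.load(n+".npz");X=f["X"];c=f["c"].astype(int);r,g,b=c[...,0],c[...,1],c[...,2]
    x,y,z=X[...,0],X[...,1],X[...,2]
    ws=(x>.2)&(x<.9)&(y>-.5)&(y<.5)
    print(n,"table z",np.nanmedian(z[ws]))
    def box(name,m):
        P=X[m&ws]; 
        if len(P)<5: print(name,len(P));return
        u,v=np.nonzero(m&ws)[1],np.nonzero(m&ws)[0]
        mm=P.mean(0); a=cv2.minAreaRect((P[:,:2]*1000).astype(np.float32))
        print(name,len(P),"mean",mm.round(4),"min",P.min(0).round(3),"max",P.max(0).round(3),"rect",np.round(a[0],1),np.round(a[1],1),round(a[2],1))
    G=(g>1.6*r)&(g>1.5*b)&(g>40); R=(r>2.5*g)&(r>2.5*b)&(r>60)
    box("greenclip",G&(y>.2)); box("green top",G&(y>.2)&(z>.10)); box("red",R&(y>.2)&(y<.45)); 
    box("mark",G&(y<.1)); box("mark top",G&(y<.1)&(z>.125))
    bx=(r>1.25*g)&(g>1.15*b)&(y<-.02)&(r<2.5*g)
    box("carton rim",bx&(z>.068)&(z<.082)); box("floor",bx&(z<.012)&(z>-.01)&(x>.45)&(x<.7)&(y<-.12)); box("flap",(z>.085)&(y<.05)&(y>-.3))
    box("flaptop",(z>.130)&(y<.05)&(y>-.3)) 
    pn=(abs(x-.53)<.09)&(abs(y-.13)<.09)
    box("handle",pn&(z>.062)); box("rim",pn&(z>.030)&(z<.044)&(r<80))
    rl=(abs(x-.43)<.15)&(y>.25)&(y<.48)
    box("plate",rl&(z>.062)&(z<.075)&(abs(r-g)<25)); box("foot",rl&(z>.005)&(z<.012))
    box("tape",(z>.04)&(z<.05)&(y<.1)&(y>-.1)&(x<.4)&(x>.2)); box("tub",(z>.09)&(x>.6)&(y<.15)&(y>-.02))
```

```text
top table z -0.00020412809410141897
greenclip 165 mean [0.5502 0.3233 0.0991] min [0.537 0.299 0.006] max [0.561 0.352 0.129] rect [549.7 325.4] [51.7 22.2] 82.7
green top 104 mean [0.5513 0.3263 0.1129] min [0.539 0.299 0.1  ] max [0.561 0.336 0.129] rect [549.5 317.4] [34.4 18.9] 78.7
red 144 mean [0.4723 0.344  0.101 ] min [0.459 0.325 0.029] max [0.482 0.353 0.125] rect [471.3 339.2] [27.9 20.1] 77.3
mark 300 mean [ 0.6189 -0.1071  0.1297] min [ 0.589 -0.126 -0.003] max [ 0.658 -0.096  0.143] rect [ 623.3 -110.9] [68.6 28.6] 3.8
mark top 239 mean [ 0.6183 -0.1045  0.1354] min [ 0.589 -0.116  0.125] max [ 0.648 -0.096  0.143] rect [ 618.5 -105.7] [59.9 17. ] 4.9
carton rim 1717 mean [ 0.6364 -0.2631  0.0737] min [ 0.515 -0.357  0.068] max [ 0.741 -0.135  0.082] rect [ 628.7 -246.1] [215.8 209. ] 4.6
floor 5793 mean [ 0.6167 -0.2516  0.0056] min [ 0.517 -0.388 -0.003] max [ 0.7   -0.12   0.012] rect [ 615.2 -256. ] [182.  259.9] 4.3
flap 1808 mean [ 0.6321 -0.1036  0.1171] min [ 0.524 -0.148  0.085] max [0.805 0.049 0.143] rect [682.3 -72.8] [341.1 130.6] 35.6
flaptop 594 mean [ 0.
[... 2099 characters left out ...]
5] min [0.547 0.101 0.062] max [0.619 0.117 0.074] rect [583.2 108.6] [71.8 10.7] 4.5
rim 221 mean [0.5805 0.0879 0.0355] min [0.541 0.055 0.03 ] max [0.62  0.161 0.043] rect [580.  108.7] [106.2  78.2] 88.9
plate 228 mean [0.4986 0.3271 0.0681] min [0.421 0.306 0.062] max [0.58  0.35  0.074] rect [500.3 327.9] [ 16.5 163.9] 76.8
foot 572 mean [0.4937 0.3093 0.0095] min [0.372 0.273 0.005] max [0.58  0.368 0.012] rect [476.5 316.6] [ 55.2 222.1] 70.0
tape 568 mean [ 0.363  -0.0394  0.045 ] min [ 0.329 -0.084  0.04 ] max [0.4   0.014 0.049] rect [364.4 -34.6] [70.7 97.9] 0.2
tub 735 mean [0.7737 0.0583 0.1024] min [0.738 0.023 0.09 ] max [0.809 0.097 0.113] rect [773.3  59.4] [71.4 72.5] 18.5
```

```bash
cat >> h.py <<'E'
def frame(yaw,tilt=0.):
    """tool axes: y=approach, x=jaw dir. yaw deg = direction of horizontal line along (world) 'edge' e; jaw square to it"""
    a=np.radians(yaw);t=np.radians(tilt)
    e=np.array([np.cos(a),np.sin(a),0]); n=np.array([-np.sin(a),np.cos(a),0])
    up=np.sin(t)*n+np.cos(t)*np.array([0,0,1]); y=-up
    return e,y
def goto(p,yaw,tilt=0.):
    T=tool(get_obs());e,y=frame(yaw,tilt);best=None
    for s in(1,-1):
        z=s*e;x=np.cross(y,z);R=np.stack([x,y,z],1)
        rv=np.degrees(Ro.from_matrix(T[:3,:3].T@R).as_rotvec())
        if best is None or np.linalg.norm(rv)<np.linalg.norm(best[1]):best=(R,rv)
    R,rv=best;dw=np.array(p)-T[:3,3]
    print("turn first, rotvec",rv.round(1),"| then shift",(R.T@dw*1000).round(1),"mm | shift if before turn",(T[:3,:3].T@dw*1000).round(1))
E
python3 - <<'E'
from h import *
T=tool(get_obs());print(T.round(3));goto([.583,.111,.15],4);goto([.55,.316,.2],-14);goto([.62,-.1,.25],4.5,35)
E
```

```text
[[ 0.24  -0.    -0.971  0.162]
 [ 0.971 -0.002  0.24   0.655]
 [-0.002 -1.    -0.     0.23 ]
 [ 0.     0.     0.     1.   ]]
turn first, rotvec [ -0.  -17.9  -0.1] | then shift [-571.7   80.4 -381.9] mm | shift if before turn [-426.4   81.2 -539.2]
turn first, rotvec [ 0.   0.1 -0.1] | then shift [-234.8   30.4 -458.3] mm | shift if before turn [-235.5   30.9 -457.9]
turn first, rotvec [ -5.6 -17.8  34.6] | then shift [-657.   436.1 -397.2] mm | shift if before turn [-622.5  -18.5 -625.9]
```

>>> play_rows(
  increments=[
    [[-0.01, 0, -0.012], [0, 0, 0]],
    [[-0.018, 0, -0.023], [0, 0, 0]],
    [[-0.018, 0, -0.023], [0, 0, 0]],
    [[-0.018, 0, -0.023], [0, 0, 0]],
    [[-0.018, 0, -0.023], [0, 0, 0]],
    [[-0.018, 0, -0.023], [0, 0, 0]],
    [[-0.018, 0, -0.023], [0, 0, 0]],
    [[-0.018, 0, -0.023], [0, 0, 0]],
    [[-0.018, 0, -0.023], [0, 0, 0]],
    [[-0.018, 0, -0.023], [0, 0, 0]],
    [[-0.018, 0, -0.023], [0, 0, 0]],
    [[-0.018, 0, -0.023], [0, 0, 0]],
    [[-0.018, 0, -0.023], [0, 0, 0]],
    [[-0.018, 0, -0.023], [0, 0, 0]],
    [[-0.018, 0, -0.023], [0, 0, 0]],
    [[-0.018, 0, -0.023], [0, 0, 0]],
    [[-0.018, 0, -0.023], [0, 0, 0]],
    [[-0.018, 0, -0.023], [0, 0, 0]],
    [[-0.018, 0, -0.023], [0, 0, 0]],
    [[-0.018, 0, -0.023], [0, 0, 0]],
  ],
  gripper=0.06,
)

```text
t: 1.77
eef_pos: [0.5139, 0.2042, 0.231]
tool_rot: [0.557, -0.557, -0.436, 0.436]
contact_force: [-0.4, -0.4, 0.1]
gripper_width: 0.702
```

>>> play_rows(
  increments=[
    [[-0.018, 0, -0.023], [0, 0, 0]],
    [[-0.018, 0, -0.023], [0, 0, 0]],
    [[-0.018, 0, -0.023], [0, 0, 0]],
    [[-0.012, 0, -0.02], [0, 0, 0]],
    [[0, 0, 0], [0, -3, 0]],
    [[0, 0, 0], [0, -5, 0]],
    [[0, 0, 0], [0, -5, 0]],
    [[0, 0, 0], [0, -5, 0]],
    [[0, 0, 0], [0, 0, 0]],
    [[0, 0, 0], [0, 0, 0]],
  ],
)

```text
t: 2.6
eef_pos: [0.5838, 0.12, 0.231]
tool_rot: [0.483, -0.482, -0.517, 0.517]
contact_force: [-0.6, 0.1, -0.1]
gripper_width: 0.704
```

Run:
```python
from h import *
print(get_obs()["t"]);d=cam("wrist");X=cloud(d);save(d,"w1.png");goto([.583,.111,.15],4)
m=(abs(X[...,0]-.583)<.06)&(abs(X[...,1]-.11)<.07)&(X[...,2]>.06)&(X[...,2]<.08)
P=X[m];print(len(P),P.mean(0).round(4),P.min(0),P.max(0),cv2.minAreaRect((P[:,:2]*1000).astype(np.float32)))
```

```text
2.6
turn first, rotvec [-0.  -0.1 -0. ] | then shift [-8.9 81.1  1.4] mm | shift if before turn [-8.9 81.1  1.4]
788 [0.5856 0.1125 0.069 ] [0.54463348 0.10501791 0.06004568] [0.63232107 0.12000742 0.07301208] ((588.3324584960938, 112.64651489257812), (87.75257110595703, 9.93378734588623), 4.2868218421936035)
```

>>> play_rows(
  increments=[
    [[-0.004, 0.01, 0], [0, 0, 0]],
    [[-0.004, 0.02, -0.001], [0, 0, 0]],
    [[0, 0.025, 0], [0, 0, 0]],
    [[0, 0.025, 0], [0, 0, 0]],
    [[0, 0.025, 0], [0, 0, 0]],
    [[0, 0.025, 0], [0, 0, 0]],
    [[0, 0.02, 0], [0, 0, 0]],
    [[0, 0.015, 0], [0, 0, 0]],
    [[0, 0.01, 0], [0, 0, 0]],
    [[0, 0.006, 0], [0, 0, 0]],
    [[0, 0, 0], [0, 0, 0]],
    [[0, 0, 0], [0, 0, 0]],
  ],
)

```text
t: 3.65
eef_pos: [0.5858, 0.1122, 0.0506]
tool_rot: [-0.482, 0.482, 0.518, -0.517]
contact_force: [-0.5, 0.5, -0.0]
gripper_width: 0.702
```

>>> play_rows(
  increments=[
    [[0, 0, 0], [0, 0, 0]],
    [[0, 0, 0], [0, 0, 0]],
    [[0, 0, 0], [0, 0, 0]],
    [[0, 0, 0], [0, 0, 0]],
    [[0, 0, 0], [0, 0, 0]],
    [[0, 0, 0], [0, 0, 0]],
    [[0, 0, 0], [0, 0, 0]],
    [[0, 0, 0], [0, 0, 0]],
    [[0, 0, 0], [0, 0, 0]],
    [[0, 0, 0], [0, 0, 0]],
  ],
  gripper=0.0,
  grip_force=60,
)

```text
t: 4.48
eef_pos: [0.5859, 0.1126, 0.051]
tool_rot: [-0.482, 0.482, 0.518, -0.517]
contact_force: [-1.0, 1.2, 5.9]
gripper_width: 0.091
```

>>> play_rows(
  increments=[
    [[0, -0.005, 0], [0, 0, 0]],
    [[0, -0.01, 0], [0, 0, 0]],
    [[0, -0.015, 0], [0, 0, 0]],
    [[0, -0.02, 0], [0, 0, 0]],
    [[0, -0.02, 0], [0, 0, 0]],
    [[0, -0.02, 0], [0, 0, 0]],
    [[0, -0.02, 0], [0, 0, 0]],
    [[0, -0.02, 0], [0, 0, 0]],
    [[0, -0.02, 0], [0, 0, 0]],
    [[0, -0.015, 0], [0, 0, 0]],
    [[0, -0.01, 0], [0, 0, 0]],
    [[0, -0.005, 0], [0, 0, 0]],
    [[0, 0, 0], [0, 0, 0]],
    [[0, 0, 0], [0, 0, 0]],
  ],
)

```text
t: 5.65
eef_pos: [0.585, 0.1121, 0.2296]
tool_rot: [0.482, -0.482, -0.517, 0.518]
contact_force: [-0.0, -0.0, -3.8]
gripper_width: 0.087
```

Run:
```python
from h import *
o=get_obs();print(o["eef_pos"],o["contact_force"]);d=cam("wrist");save(d,"w2.png");s=cam("side");save(s,"s2.png")
I=np.hstack([cv2.imread("pics/w2.png")[::1,::1],cv2.imread("pics/s2.png")[60:340,150:450].repeat(1,0)] if 0 else [cv2.resize(cv2.imread("pics/w2.png"),(400,300)),cv2.resize(cv2.imread("pics/s2.png")[0:300,150:550],(400,300))]);cv2.imwrite("pics/c2.png",I)
goto([.627,-.241,.24],4.5)
```

```text
[0.58503714 0.11211739 0.22964328] [-0.03984234 -0.02239859 -3.7879102 ]
turn first, rotvec [-0.1 -0.4 -0. ] | then shift [-355.3  -11.   -14.4] mm | shift if before turn [-355.1  -10.8  -16.9]
```

View pics/c2.png

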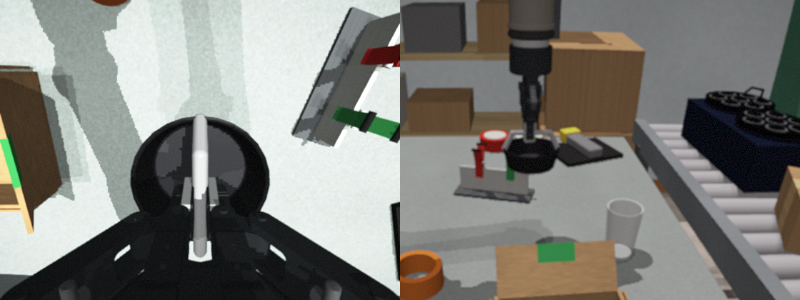

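The pan hangs level from the bow: in the wrist half (left) the bow sits between the pads at about (200,190).

>>> play_rows(
  increments=[
    [[-0.008, 0, 0], [0, 0, 0]],
    [[-0.016, 0, -0.001], [0, 0, 0]],
    [[-0.022, 0, -0.001], [0, 0, 0]],
    [[-0.022, 0, -0.001], [0, 0, 0]],
    [[-0.022, 0, -0.001], [0, 0, 0]],
    [[-0.022, 0, -0.001], [0, 0, 0]],
    [[-0.022, 0, -0.001], [0, 0, 0]],
    [[-0.022, 0, -0.001], [0, 0, 0]],
    [[-0.022, 0, -0.001], [0, 0, 0]],
    [[-0.022, 0, -0.001], [0, 0, 0]],
    [[-0.022, 0, -0.001], [0, 0, 0]],
    [[-0.022, 0, -0.001], [0, 0, 0]],
    [[-0.022, 0, -0.001], [0, 0, 0]],
    [[-0.022, 0, -0.001], [0, 0, 0]],
    [[-0.022, 0, -0.001], [0, 0, 0]],
    [[-0.022, 0, -0.001], [0, 0, 0]],
    [[-0.016, 0, -0.001], [0, 0, 0]],
    [[-0.007, 0, 0], [0, 0, 0]],
    [[0, 0, 0], [0, 0, 0]],
    [[0, 0, 0], [0, 0, 0]],
  ],
)

```text
t: 7.42
eef_pos: [0.6267, -0.24, 0.2298]
tool_rot: [-0.482, 0.481, 0.518, -0.517]
contact_force: [0.9, 1.3, -3.1]
gripper_width: 0.089
```

Run:
```python
from h import *
o=get_obs();print(o["t"],o["eef_pos"],o["contact_force"],o["gripper_width"]);s=cam("top");save(s,"t3.png");X=cloud(s);d=cam("wrist");save(d,"w3.png")
c=s["color"].astype(int)
m=(X[...,2]>.2)&(X[...,2]<.235)&(abs(X[...,1]+.24)<.07)&(abs(X[...,0]-.63)<.07)&(c.max(2)<80)
print(m.sum(),X[m].mean(0) if m.any() else 0)
cv2.imwrite("pics/c3.png",np.hstack([cv2.resize(cv2.imread("pics/t3.png")[60:300,260:540],(400,343)),cv2.resize(cv2.imread("pics/w3.png"),(400,343))]))
```

```text
7.4167 [ 0.62670157 -0.2399994   0.22978745] [ 0.93363717  1.34535291 -3.05255785] 0.08881558128407895
690 [ 0.6256266  -0.2384869   0.21375092]
```

View pics/c3.png

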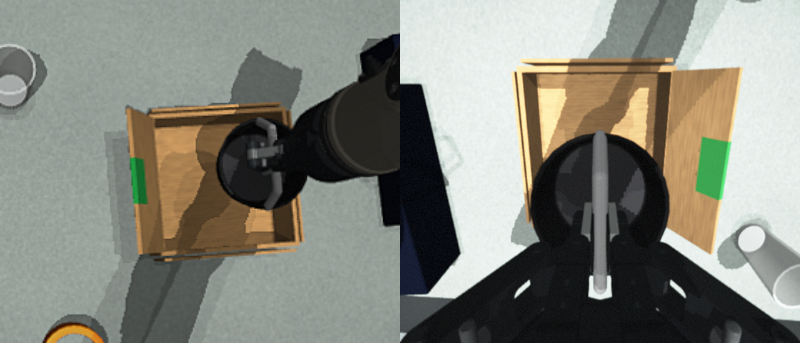

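The pan is over the carton and centred on the measured centre. The offset in the top view is parallax, since the pan is at z≈0.2. Next I lower it.

>>> play_rows(
  increments=[
    [[0, 0.006, 0], [0, 0, 0]],
    [[0, 0.012, 0], [0, 0, 0]],
    [[-0.002, 0.018, -0.002], [0, 0, 0]],
    [[0, 0.018, 0], [0, 0, 0]],
    [[0, 0.018, 0], [0, 0, 0]],
    [[0, 0.018, 0], [0, 0, 0]],
    [[0, 0.018, 0], [0, 0, 0]],
    [[0, 0.014, 0], [0, 0, 0]],
    [[0, 0.012, 0], [0, 0, 0]],
    [[0, 0.01, 0], [0, 0, 0]],
    [[0, 0.006, 0], [0, 0, 0]],
    [[0, 0.005, 0], [0, 0, 0]],
    [[0, 0.004, 0], [0, 0, 0]],
    [[0, 0.003, 0], [0, 0, 0]],
    [[0, 0.003, 0], [0, 0, 0]],
    [[0, 0.002, 0], [0, 0, 0]],
    [[0, 0.002, 0], [0, 0, 0]],
    [[0, 0, 0], [0, 0, 0]],
    [[0, 0, 0], [0, 0, 0]],
  ],
)

```text
t: 9.1
eef_pos: [0.629, -0.2426, 0.0614]
tool_rot: [-0.482, 0.482, 0.518, -0.517]
contact_force: [-0.4, 0.0, -3.2]
gripper_width: 0.09
```

>>> play_rows(
  increments=[
    [[0, 0.001, 0], [0, 0, 0]],
    [[0, 0.001, 0], [0, 0, 0]],
    [[0, 0.001, 0], [0, 0, 0]],
    [[0, 0.001, 0], [0, 0, 0]],
    [[0, 0, 0], [0, 0, 0]],
    [[0, 0, 0], [0, 0, 0]],
  ],
)

```text
t: 9.6
eef_pos: [0.6289, -0.2426, 0.0572]
tool_rot: [0.482, -0.482, -0.517, 0.518]
contact_force: [0.1, 0.4, -3.6]
gripper_width: 0.088
```

>>> play_rows(
  increments=[
    [[0, 0.001, 0], [0, 0, 0]],
    [[0, 0.001, 0], [0, 0, 0]],
    [[0, 0, 0], [0, 0, 0]],
    [[0, 0, 0], [0, 0, 0]],
  ],
)

```text
t: 9.93
eef_pos: [0.629, -0.2427, 0.057]
tool_rot: [-0.482, 0.482, 0.518, -0.517]
contact_force: [-4.5, 2.4, 9.6]
gripper_width: 0.089
```

>>> play_rows(
  increments=[
    [[0, 0, 0], [0, 0, 0]],
    [[0, 0, 0], [0, 0, 0]],
    [[0, 0, 0], [0, 0, 0]],
    [[0, 0, 0], [0, 0, 0]],
    [[0, 0, 0], [0, 0, 0]],
    [[0, 0, 0], [0, 0, 0]],
    [[0, -0.003, 0], [0, 0, 0]],
    [[0, -0.01, 0], [0, 0, 0]],
    [[0, -0.02, 0], [0, 0, 0]],
    [[0, -0.025, 0], [0, 0, 0]],
    [[0, -0.025, 0], [0, 0, 0]],
    [[0, -0.025, 0], [0, 0, 0]],
    [[0, -0.025, 0], [0, 0, 0]],
    [[0, -0.025, 0], [0, 0, 0]],
    [[0, -0.02, 0], [0, 0, 0]],
    [[0, -0.01, 0], [0, 0, 0]],
    [[0, 0, 0], [0, 0, 0]],
    [[0, 0, 0], [0, 0, 0]],
  ],
  gripper=0.065,
)

```text
t: 11.43
eef_pos: [0.6289, -0.2425, 0.2433]
tool_rot: [-0.482, 0.482, 0.518, -0.517]
contact_force: [-0.5, 0.8, -0.6]
gripper_width: 0.763
```

Run:
```python
from h import *
o=get_obs();print(o["t"],o["contact_force"]);d=cam("wrist");save(d,"w4.png");X=cloud(d)
r=X[...,0]-.629;s=X[...,1]+.243;z=X[...,2]
m=(abs(r)<.08)&(abs(s)<.03)&(z>.066)&(z<.09);P=X[m];print(len(P),P.mean(0),P.min(0),P.max(0),cv2.minAreaRect((P[:,:2]*1000).astype(np.float32)))
# flap top edge from close
c=d["color"].astype(int);G=(c[...,1]>1.6*c[...,0])&(c[...,1]>1.5*c[...,2])&(c[...,1]>40)&(s>0.05)&(s<.2)
P=X[G];print("mark",len(P),P.min(0).round(4),P.max(0).round(4),P.mean(0).round(4))
F=X[(z>.09)&(z<.15)&(s>.08)&(s<.17)&(abs(r)<.12)];print("flap",len(F))
if len(F)>50:
    mu=F.mean(0);n=np.linalg.svd(F-mu,full_matrices=0)[2][2];print("normal",n.round(4),"mean",mu.round(4),"max z",F.max(0).round(4))
```

```text
11.4333 [-0.47802293  0.82714373 -0.63626175]
780 [ 0.62870146 -0.2427837   0.07500106] [ 0.58817842 -0.24998946  0.06620679] [ 0.67629814 -0.23515996  0.07882119] ((632.1634521484375, -242.56838989257812), (88.25767517089844, 9.674552917480469), 4.122439384460449)
mark 2444 [ 0.5895 -0.122   0.1142] [ 0.649  -0.0963  0.1415] [ 0.6184 -0.11    0.1295]
flap 14167
normal [-0.0595  0.8042 -0.5914] mean [ 0.6098 -0.1182  0.1184] max z [ 0.7158 -0.0906  0.1415]
```

View pics/w4.png

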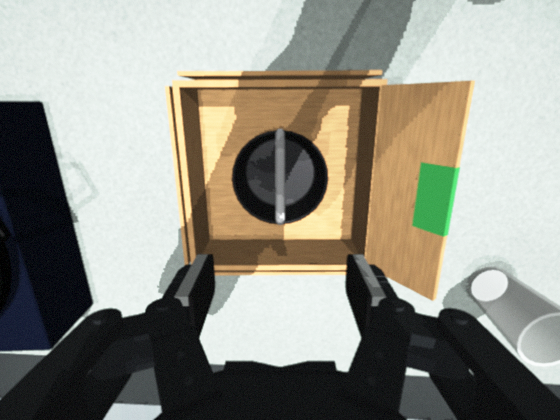

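The pan stands centred and upright at (280,176), and the fingers are clear. The flap mark is at (436,198). Next I go to the clip.

Run:
```python
from h import *
goto([.55,.316,.243],-14)
```

```text
turn first, rotvec [-0.1 18.1  0. ] | then shift [522.7  -0.8 211.1] mm | shift if before turn [ 5.624e+02 -3.000e-01  3.830e+01]
```

>>> play_rows(
  increments=[
    [[0.01, 0, 0], [0, 0, 0]],
    [[0.02, 0, 0.002], [0, 0, 0]],
    [[0.03, 0, 0.002], [0, 0, 0]],
    [[0.03, 0, 0.002], [0, 0, 0]],
    [[0.03, 0, 0.002], [0, 0, 0]],
    [[0.03, 0, 0.002], [0, 0, 0]],
    [[0.03, 0, 0.002], [0, 0, 0]],
    [[0.03, 0, 0.002], [0, 0, 0]],
    [[0.03, 0, 0.002], [0, 0, 0]],
    [[0.03, 0, 0.002], [0, 0, 0]],
    [[0.03, 0, 0.002], [0, 0, 0]],
    [[0.03, 0, 0.002], [0, 0, 0]],
    [[0.03, 0, 0.002], [0, 0, 0]],
    [[0.03, 0, 0.002], [0, 0, 0]],
    [[0.03, 0, 0.002], [0, 0, 0]],
    [[0.03, 0, 0.002], [0, 0, 0]],
    [[0.03, 0, 0.002], [0, 0, 0]],
    [[0.03, 0, 0.002], [0, 0, 0]],
    [[0.03, 0, 0.002], [0, 0, 0]],
    [[0.02, 0, 0.002], [0, 0, 0]],
  ],
)

```text
t: 13.15
eef_pos: [0.5485, 0.3173, 0.2415]
tool_rot: [0.482, -0.48, -0.518, 0.519]
contact_force: [0.3, 0.6, 0.5]
gripper_width: 0.761
```

>>> play_rows(
  increments=[
    [[0.002, 0, 0], [0, 3, 0]],
    [[0, 0, 0], [0, 5, 0]],
    [[0, 0, 0], [0, 5, 0]],
    [[0, 0, 0], [0, 5, 0]],
    [[0, 0, 0], [0, 0, 0]],
    [[0, 0, 0], [0, 0, 0]],
  ],
)

```text
t: 13.65
eef_pos: [0.5499, 0.3156, 0.242]
tool_rot: [0.556, -0.556, -0.436, 0.437]
contact_force: [-0.2, 0.6, 0.1]
gripper_width: 0.76
```

```bash
cat > clip.py <<'E'
from h import *
d=cam("wrist");X=cloud(d)
c=d["color"].astype(int);r,g,b=c[...,0],c[...,1],c[...,2]
z=X[...,2];y=X[...,1]
G=(g>1.5*r)&(g>1.3*b)&(g>35)&(y>.2);R=(r>2.2*g)&(r>2.2*b)&(r>50)&(y>.2)
for n,m in(("g",G),("gtop",G&(z>.118)),("rtop",R&(z>.118))):
    P=X[m]
    if len(P)<5:print(n,len(P));continue
    print(n,len(P),P.mean(0).round(4),P.min(0).round(4),P.max(0).round(4),cv2.minAreaRect((P[:,:2]*1000).astype(np.float32)))
pl=(z>.064)&(z<.074)&(abs(r-g)<25)&(y>.25)&(y<.4);P=X[pl];print("plate",len(P),cv2.minAreaRect((P[:,:2]*1000).astype(np.float32)),P[:,2].max())
E
python3 - <<'E'
from h import *
o=get_obs();print(o["t"],o["eef_pos"]);import clip;save(clip.d,"w5.png");goto([.55,.316,.12],-14)
E
```

```text
13.65 [0.54990677 0.31555951 0.2420494 ]
g 850 [0.5471 0.3182 0.1015] [0.5335 0.2998 0.0067] [0.5829 0.3369 0.127 ] ((560.7516479492188, 314.9416809082031), (33.65540313720703, 48.028175354003906), 76.51893615722656)
gtop 147 [0.5482 0.3187 0.1216] [0.5335 0.2998 0.118 ] [0.562  0.3369 0.127 ] ((548.0056762695312, 317.99725341796875), (33.65540313720703, 21.813871383666992), 76.51893615722656)
rtop 171 [0.4705 0.3372 0.1214] [0.4573 0.3185 0.118 ] [0.4832 0.3543 0.1277] ((470.30792236328125, 336.4521484375), (33.05500030517578, 18.935283660888672), 76.2453384399414)
plate 740 ((506.40936279296875, 327.8636169433594), (7.160572052001953, 179.3497314453125), 77.3059310913086) 0.0720850408111775
turn first, rotvec [-0.1  0.3 -0.1] | then shift [  0.4 122.3   0.3] mm | shift if before turn [  0.6 122.3   0.2]
```

View pics/w5.png

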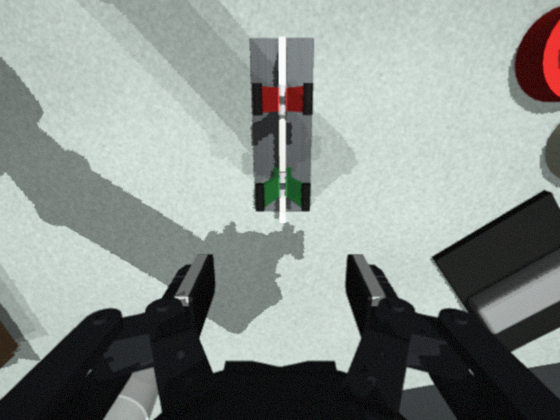

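The green clip's black grip rods are at about (260,196) and (306,196). I'll measure them directly.

Run:
```python
from h import *
d=cam("wrist");X=cloud(d);c=d["color"].max(2);z=X[...,2]
for u0,u1 in((252,270),(297,314)):
    s=np.zeros(c.shape,bool);s[180:215,u0:u1]=1
    m=s&(c<60)&(z>.1);P=X[m];v,u=np.nonzero(m);print(len(P),P.mean(0).round(4),P.min(0).round(4),P.max(0).round(4),u.min(),u.max(),v.min(),v.max())
    print(cv2.minAreaRect((P[:,:2]*1000).astype(np.float32)))
```

```text
234 [0.5433 0.2987 0.1276] [0.5321 0.2926 0.1219] [0.556  0.3044 0.1306] 255 264 183 210
((544.0193481445312, 298.32525634765625), (7.48494291305542, 23.486915588378906), 77.96165466308594)
233 [0.5519 0.337  0.1276] [0.5416 0.3316 0.1205] [0.5646 0.3428 0.1301] 301 309 182 209
((552.9960327148438, 336.9004211425781), (7.003032207489014, 23.010478973388672), 77.26526641845703)
```

>>> play_rows(
  increments=[
    [[0.0016, 0.01, 0.0018], [0, -1, 0]],
    [[0, 0.02, 0], [0, 0, 0]],
    [[0, 0.025, 0], [0, 0, 0]],
    [[0, 0.025, 0], [0, 0, 0]],
    [[0, 0.02, 0], [0, 0, 0]],
    [[0, 0.015, 0], [0, 0, 0]],
    [[0, 0.012, 0], [0, 0, 0]],
    [[0, 0.007, 0], [0, 0, 0]],
    [[0, 0.004, 0], [0, 0, 0]],
    [[0, 0, 0], [0, 0, 0]],
    [[0, 0, 0], [0, 0, 0]],
  ],
)

```text
t: 14.67
eef_pos: [0.5501, 0.3175, 0.1059]
tool_rot: [-0.553, 0.553, 0.441, -0.44]
contact_force: [-0.4, -0.5, 0.8]
gripper_width: 0.761
```

>>> play_rows(
  increments=[
    [[0, 0, 0], [0, 0, 0]],
    [[0, 0, 0], [0, 0, 0]],
    [[0, 0, 0], [0, 0, 0]],
    [[0, 0, 0], [0, 0, 0]],
    [[0, 0, 0], [0, 0, 0]],
    [[0, 0, 0], [0, 0, 0]],
    [[0, 0, 0], [0, 0, 0]],
    [[0, 0, 0], [0, 0, 0]],
    [[0, 0, 0], [0, 0, 0]],
    [[0, 0, 0], [0, 0, 0]],
  ],
  gripper=0.0,
  grip_force=30,
)

```text
t: 15.5
eef_pos: [0.5496, 0.3173, 0.1053]
tool_rot: [0.553, -0.553, -0.441, 0.441]
contact_force: [0.0, -1.2, -0.5]
gripper_width: 0.336
```

Run:
```python
from h import *
o=get_obs();print(o["t"],o["eef_pos"],o["contact_force"],o["gripper_width"]);d=cam("wrist");save(d,"w6.png")
s=cam("side");save(s,"s6.png");cv2.imwrite("pics/c6.png",np.hstack([cv2.resize(cv2.imread("pics/w6.png"),(400,300)),cv2.resize(cv2.imread("pics/s6.png")[80:230,160:360],(400,300))]))
```

```text
15.5 [0.54963931 0.31726447 0.10529045] [ 0.030148   -1.18154929 -0.52734662] 0.3357639913994145
```

View pics/c6.png

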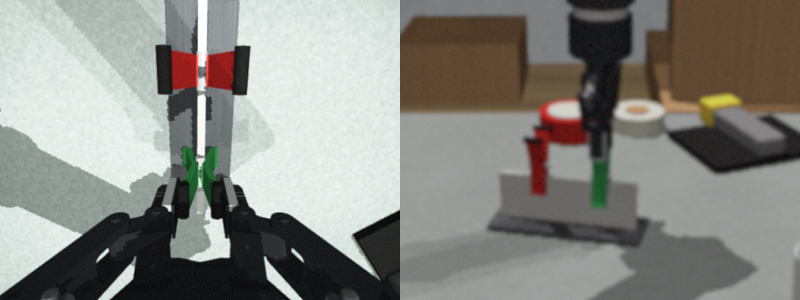

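The clip is squeezed between the pads (wrist half at (200,190)), with its jaws open. The red clip is untouched. I lift it.

>>> play_rows(
  increments=[
    [[0, -0.003, 0], [0, 0, 0]],
    [[0, -0.006, 0], [0, 0, 0]],
    [[0, -0.01, 0], [0, 0, 0]],
    [[0, -0.015, 0], [0, 0, 0]],
    [[0, -0.02, 0], [0, 0, 0]],
    [[0, -0.02, 0], [0, 0, 0]],
    [[0, -0.02, 0], [0, 0, 0]],
    [[0, -0.02, 0], [0, 0, 0]],
    [[0, -0.02, 0], [0, 0, 0]],
    [[0, -0.02, 0], [0, 0, 0]],
    [[0, -0.01, 0], [0, 0, 0]],
    [[0, 0, 0], [0, 0, 0]],
    [[0, 0, 0], [0, 0, 0]],
  ],
)

```text
t: 16.68
eef_pos: [0.5497, 0.3173, 0.2696]
tool_rot: [0.553, -0.553, -0.441, 0.44]
contact_force: [0.0, -0.5, -1.1]
gripper_width: 0.335
```

Run:
```python
from h import *
o=get_obs();T=tool(o);print(o["t"],o["eef_pos"],o["contact_force"],o["gripper_width"])
for n in("side","wrist"):
    d=cam(n);save(d,n+"7.png");X=cloud(d);c=d["color"].astype(int);r,g,b=c[...,0],c[...,1],c[...,2]
    G=(g>1.5*r)&(g>1.3*b)&(g>35)&(X[...,1]>.2)&(X[...,2]>.12)
    L=(X[G]-T[:3,3])@T[:3,:3];print(n,G.sum(),"tool frame mean",L.mean(0).round(4),L.min(0).round(4),L.max(0).round(4))
cv2.imwrite("pics/c7.png",np.hstack([cv2.resize(cv2.imread("pics/wrist7.png"),(400,300)),cv2.resize(cv2.imread("pics/side7.png")[40:190,160:360],(400,300))]))
F=np.array([.619,-.098,.1398]);a=np.radians(4.3);t=np.radians(35);up=np.array([-np.sin(a)*np.sin(t),np.cos(a)*np.sin(t),np.cos(t)])
print("up",up); goto(F+.11*up,4.3,35)
```

```text
16.6833 [0.54966795 0.31726985 0.26963934] [ 0.04490785 -0.45489215 -1.14579601] 0.3354140400345338
side 675 tool frame mean [ 1.0684  0.0117 -0.8087] [-0.0207 -0.1777 -1.2525] [1.7333 0.1511 0.0083]
wrist 2191 tool frame mean [-0.0006  0.0222  0.0061] [-0.0177 -0.0157 -0.008 ] [0.0167 0.0673 0.0139]
up [-0.04300603  0.5719619   0.81915204]
turn first, rotvec [ -5.4 -16.6  34.7] | then shift [-269.7  235.3  -38.8] mm | shift if before turn [-328.4   38.4 -142.4]
```

View pics/c7.png

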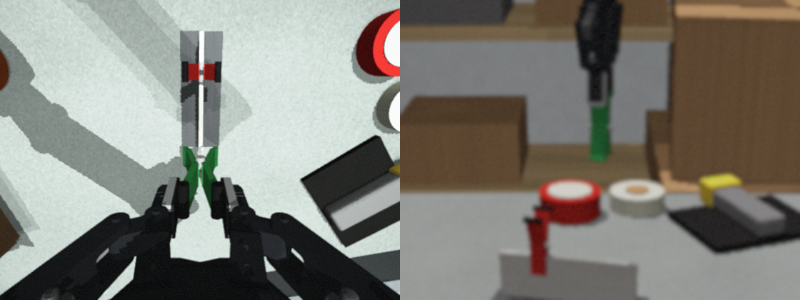

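The clip hangs straight in the fingers. I tilt the tool to match the flap, then approach.

>>> play_rows(
  increments=[
    [[0, 0, 0], [-0.34, -1.04, 2.17]],
    [[0, 0, 0], [-0.675, -2.08, 4.34]],
    [[0, 0, 0], [-0.675, -2.08, 4.34]],
    [[0, 0, 0], [-0.675, -2.08, 4.34]],
    [[0, 0, 0], [-0.675, -2.08, 4.34]],
    [[0, 0, 0], [-0.675, -2.08, 4.34]],
    [[0, 0, 0], [-0.675, -2.08, 4.34]],
    [[0, 0, 0], [-0.675, -2.08, 4.34]],
    [[0, 0, 0], [-0.34, -1.04, 2.17]],
    [[0, 0, 0], [0, 0, 0]],
  ],
)

```text
t: 17.62
eef_pos: [0.5477, 0.3192, 0.2661]
tool_rot: [0.301, -0.614, -0.35, 0.641]
contact_force: [-0.0, 0.5, -1.5]
gripper_width: 0.337
```

>>> play_rows(
  increments=[
    [[-0.007, 0.006, -0.001], [0, 0, 0]],
    [[-0.014, 0.012, -0.002], [0, 0, 0]],
    [[-0.018, 0.016, -0.0026], [0, 0, 0]],
    [[-0.018, 0.016, -0.0026], [0, 0, 0]],
    [[-0.018, 0.016, -0.0026], [0, 0, 0]],
    [[-0.018, 0.016, -0.0026], [0, 0, 0]],
    [[-0.018, 0.016, -0.0026], [0, 0, 0]],
    [[-0.018, 0.016, -0.0026], [0, 0, 0]],
    [[-0.018, 0.016, -0.0026], [0, 0, 0]],
    [[-0.018, 0.016, -0.0026], [0, 0, 0]],
    [[-0.018, 0.016, -0.0026], [0, 0, 0]],
    [[-0.018, 0.016, -0.0026], [0, 0, 0]],
    [[-0.018, 0.015, -0.0026], [0, 0, 0]],
    [[-0.018, 0.012, -0.0026], [0, 0, 0]],
    [[-0.018, 0.008, -0.0026], [0, 0, 0]],
    [[-0.01, 0.004, -0.002], [0, 0, 0]],
    [[0, 0, 0], [0, 0, 0]],
    [[0, 0, 0], [0, 0, 0]],
  ],
)

```text
t: 19.12
eef_pos: [0.6139, -0.0213, 0.2442]
tool_rot: [0.303, -0.616, -0.35, 0.637]
contact_force: [-0.6, 0.6, -0.6]
gripper_width: 0.341
```

Run:
```python
from h import *
o=get_obs();T=tool(o);print(o["t"],o["eef_pos"],o["contact_force"],o["gripper_width"])
F=np.array([.619,-.098,.1398]);a=np.radians(4.3);t=np.radians(35);up=np.array([-np.sin(a)*np.sin(t),np.cos(a)*np.sin(t),np.cos(t)])
goto(F+.10*up,4.3,35)
d=cam("wrist");save(d,"w8.png");X=cloud(d);c=d["color"].astype(int);r,g,b=c[...,0],c[...,1],c[...,2]
G=(g>1.5*r)&(g>1.3*b)&(g>35)
L=(X-T[:3,3])@T[:3,:3]
for n,m in(("clip",G&(L[...,1]<.075)),("mark",G&(L[...,1]>.085)&(L[...,1]<.16)),("mark edge",G&(L[...,1]>.09)&(L[...,1]<.115))):
    P=L[m]; print(n,len(P)); 
    if len(P): print(P.mean(0).round(4),np.percentile(P,2,0).round(4),np.percentile(P,98,0).round(4))
s=cam("side");save(s,"s8.png");cv2.imwrite("pics/c8.png",np.hstack([cv2.resize(cv2.imread("pics/w8.png"),(400,300)),cv2.resize(cv2.imread("pics/s8.png")[120:300,190:430],(400,300))]))
```

```text
19.1167 [ 0.61392139 -0.02130901  0.2441882 ] [-0.61452253  0.55492573 -0.635979  ] 0.3408597881287182
turn first, rotvec [ 0.1 -0.2  0.1] | then shift [-3.1 29.6  0.7] mm | shift if before turn [-3.1 29.6  0.7]
clip 2194
[0.0008 0.0208 0.0057] [-0.0151 -0.0117 -0.0068] [0.0166 0.063  0.0116]
mark 413
[-0.0041  0.132   0.0059] [-0.0076  0.1306 -0.0225] [-0.0012  0.1333  0.0299]
mark edge 0
```

View pics/c8.png

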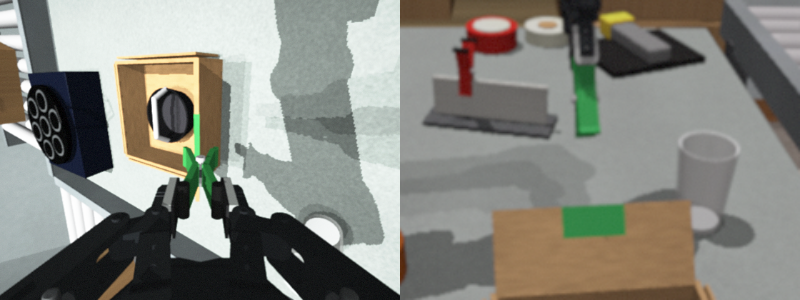

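The clip is above the flap edge and lined up. Measured in the tool frame, the edge centre is at x −4 mm, y +131 mm, which agrees with my model.

>>> play_rows(
  increments=[
    [[-0.002, 0.006, 0.0005], [0, 0, 0]],
    [[-0.002, 0.012, 0.0005], [0, 0, 0]],
    [[0, 0.016, 0], [0, 0, 0]],
    [[0, 0.012, 0], [0, 0, 0]],
    [[0, 0.008, 0], [0, 0, 0]],
    [[0, 0.005, 0], [0, 0, 0]],
    [[0, 0, 0], [0, 0, 0]],
    [[0, 0, 0], [0, 0, 0]],
  ],
)

```text
t: 19.88
eef_pos: [0.6161, -0.0574, 0.1976]
tool_rot: [0.302, -0.615, -0.35, 0.638]
contact_force: [-1.1, 0.2, -0.7]
gripper_width: 0.336
```

Run:
```python
from h import *
o=get_obs();T=tool(o);print(o["t"],o["eef_pos"],o["contact_force"],o["gripper_width"])
F=np.array([.619,-.098,.1398]);a=np.radians(4.3);t=np.radians(35);up=np.array([-np.sin(a)*np.sin(t),np.cos(a)*np.sin(t),np.cos(t)])
goto(F+.036*up,4.3,35)
d=cam("wrist");save(d,"w9.png");X=cloud(d);c=d["color"].astype(int);r,g,b=c[...,0],c[...,1],c[...,2]
G=(g>1.5*r)&(g>1.3*b)&(g>35)
L=(X-T[:3,3])@T[:3,:3]
W=(r>1.2*b)&(r>g)&(L[...,1]>.06)&(L[...,1]<.078)&(abs(L[...,0])<.02)
for n,m in(("clip tip",G&(L[...,1]<.066)&(L[...,1]>.045)),("edge",W),("mark",G&(L[...,1]>.068)&(L[...,1]<.09))):
    P=L[m]; print(n,len(P)); 
    if len(P): print(P.mean(0).round(4),np.percentile(P,2,0).round(4),np.percentile(P,98,0).round(4))
cv2.imwrite("pics/c9.png",cv2.resize(cv2.imread("pics/w9.png")[120:330,180:400],(660,630))[:600])
```

```text
19.8833 [ 0.6160952  -0.05736994  0.19756052] [-1.08494254  0.16631565 -0.67189167] 0.3361140269995001
turn first, rotvec [ 0.1 -0.1 -0. ] | then shift [-0.2 34.7  0.1] mm | shift if before turn [-0.2 34.7  0.2]
clip tip 472
[0.0011 0.0565 0.0043] [-0.0158  0.0458 -0.0078] [0.0175 0.064  0.0115]
edge 1278
[-0.0011  0.0732  0.0239] [-0.0041  0.0718 -0.0902] [0.0018 0.0745 0.0939]
mark 375
[-0.001   0.073   0.0158] [-0.0045  0.0718  0.0001] [0.002  0.0743 0.03  ]
```

View pics/c9.png

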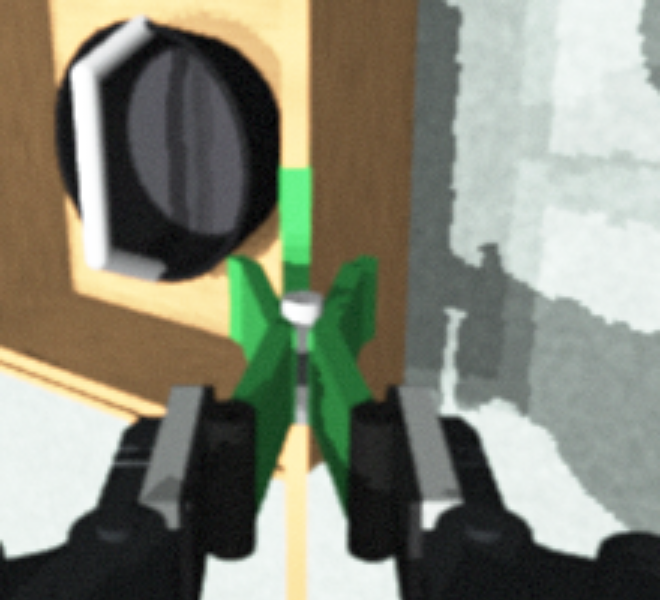

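The edge lies at about (297,200) in the crop, between the open jaws, roughly 2 mm off centre. I correct that and go in.

>>> play_rows(
  increments=[
    [[-0.0015, 0.003, 0], [0, 0, 0]],
    [[0, 0.005, 0], [0, 0, 0]],
    [[0, 0.006, 0], [0, 0, 0]],
    [[0, 0.006, 0], [0, 0, 0]],
    [[0, 0.006, 0], [0, 0, 0]],
    [[0, 0.005, 0], [0, 0, 0]],
    [[0, 0.004, 0], [0, 0, 0]],
    [[0, 0.002, 0], [0, 0, 0]],
    [[0, 0, 0], [0, 0, 0]],
    [[0, 0, 0], [0, 0, 0]],
  ],
)

```text
t: 20.77
eef_pos: [0.6178, -0.0799, 0.1682]
tool_rot: [0.302, -0.615, -0.35, 0.638]
contact_force: [0.8, -0.2, -0.4]
gripper_width: 0.338
```

>>> play_rows(
  increments=[
    [[0, 0, 0], [0, 0, 0]],
    [[0, 0, 0], [0, 0, 0]],
    [[0, 0, 0], [0, 0, 0]],
    [[0, 0, 0], [0, 0, 0]],
    [[0, 0, 0], [0, 0, 0]],
    [[0, 0, 0], [0, 0, 0]],
    [[0, 0, 0], [0, 0, 0]],
    [[0, 0, 0], [0, 0, 0]],
  ],
  gripper=0.07,
)

```text
t: 21.43
eef_pos: [0.6178, -0.0799, 0.1682]
tool_rot: [0.302, -0.615, -0.35, 0.638]
contact_force: [-0.3, -0.5, -0.3]
gripper_width: 0.82
```

>>> play_rows(
  increments=[
    [[0, -0.004, 0], [0, 0, 0]],
    [[0, -0.008, 0], [0, 0, 0]],
    [[0, -0.012, 0], [0, 0, 0]],
    [[0, -0.015, 0], [0, 0, 0]],
    [[0, -0.02, 0], [0, 0, 0]],
    [[0, -0.02, 0], [0, 0, 0]],
    [[0, -0.02, 0], [0, 0, 0]],
    [[0, -0.015, 0], [0, 0, 0]],
    [[0, -0.005, 0], [0, 0, 0]],
    [[0, 0, 0], [0, 0, 0]],
    [[0, 0, 0], [0, 0, 0]],
    [[0, 0, 0], [0, 0, 0]],
  ],
)

```text
t: 22.43
eef_pos: [0.6118, -0.0126, 0.2651]
tool_rot: [0.302, -0.615, -0.35, 0.639]
contact_force: [-0.8, -0.4, -0.1]
gripper_width: 0.821
```

Run:
```python
from h import *
o=get_obs();T=tool(o);print(o["t"],o["eef_pos"],o["contact_force"],o["gripper_width"])
F=np.array([.619,-.098,.1398]);a=np.radians(4.3);t=np.radians(35)
e=np.array([np.cos(a),np.sin(a),0]);up=np.array([-np.sin(a)*np.sin(t),np.cos(a)*np.sin(t),np.cos(t)]);n=np.cross(up,e);R=np.stack([e,n,up],1)
for nm in("wrist","side"):
    d=cam(nm);save(d,nm+"10.png");X=cloud(d);c=d["color"].astype(int);r,g,b=c[...,0],c[...,1],c[...,2];L=(X-F)@R
    near=(abs(L[...,0])<.05)&(abs(L[...,1])<.04)
    G=(g>1.5*r)&(g>1.3*b)&(g>35)
    for q,m in(("green above edge",near&G&(L[...,2]>.006)&(L[...,2]<.08)),("rods",near&(c.max(2)<60)&(L[...,2]>.035)&(L[...,2]<.075)),("rod-",near&(c.max(2)<60)&(L[...,2]>.035)&(L[...,2]<.075)&(L[...,1]<0)),("rod+",near&(c.max(2)<60)&(L[...,2]>.035)&(L[...,2]<.075)&(L[...,1]>0))):
        P=L[m]
        if len(P)>5:print(nm,q,len(P),P.mean(0).round(4),np.percentile(P,2,0).round(4),np.percentile(P,98,0).round(4))
cv2.imwrite("pics/c10.png",np.hstack([cv2.resize(cv2.imread("pics/wrist10.png"),(400,300)),cv2.resize(cv2.imread("pics/side10.png")[180:330,210:410],(400,300))]))
```

```text
22.4333 [ 0.61183397 -0.0125892   0.26510401] [-0.79135439 -0.37494343 -0.09941881] 0.8212581048556421
wrist green above edge 868 [-0.0027 -0.0001  0.035 ] [-0.011  -0.0168  0.0142] [0.0083 0.0157 0.0544]
wrist rods 505 [-0.0021 -0.001   0.0552] [-0.0128 -0.0235  0.0501] [0.01   0.0226 0.0573]
wrist rod- 261 [-0.0024 -0.0201  0.055 ] [-0.0128 -0.0237  0.0497] [ 0.0096 -0.0169  0.0573]
wrist rod+ 244 [-0.0019  0.0194  0.0555] [-0.0129  0.0164  0.0517] [0.0103 0.0228 0.0573]
side green above edge 398 [-0.0013 -0.0126  0.0299] [-0.0092 -0.0243  0.0071] [0.0084 0.0127 0.05  ]
side rods 54 [-0.0007 -0.0251  0.0519] [-0.0108 -0.0281  0.0494] [ 0.0092 -0.0227  0.0545]
side rod- 53 [-0.0006 -0.0259  0.0518] [-0.0108 -0.0281  0.0494] [ 0.0092 -0.0234  0.0543]
```

View pics/c10.png

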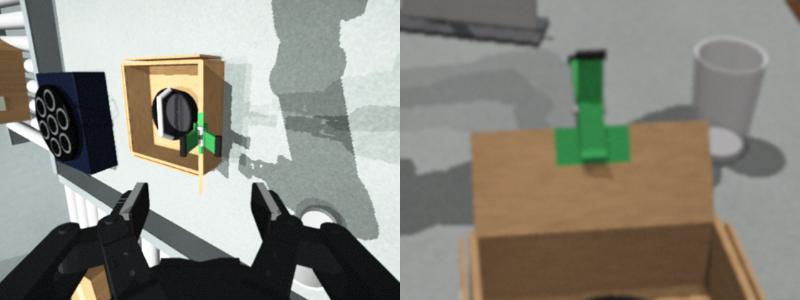

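The clip sits on the mark, centred, with the fingers clear. Its top is 57 mm above the edge, so the jaw tips are about 27 mm below it. I hand in.

```bash
python3 -c "
from station import *
print(hand_in())"
```

```text
the job is handed in; nothing more can be done
None
```

I set the pan down in the carton and released it. I then took the green clip off its rail, clipped it over the mark on the leaning flap, and handed the job in at about 22.5 s. The hand-in reports no verdict.

- **Pan:** it stands about 1 mm from my estimate of the carton's centre. The top of its bow reads 79 mm high, where 77 mm is expected for an upright pan on the floor. I lowered it in small steps until the wrist felt the floor.
- **Green clip:** it sits about 2 mm from the middle of the edge, with the edge about 27 mm inside the jaws. Its two grips lie 20 mm either side of the flap at nearly the same height (0.5 mm apart), so it is in line and its jaws are shut on the board.
- **Other objects:** my paths kept clear of the red clip, tub and tape roll, and I saw no sign of contact with them. I did not re-measure their positions at the end.
- **Robot:** the open fingers were clear of everything, with under 1 N on the wrist.

**Disagreement:** the side camera put the near grip about 5 mm further from the flap than the wrist camera did. I took that as calibration error plus seeing only the near face of the grip. The two cameras agree on the clip's position along the edge and roughly on its depth.

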